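# Hold a stiff night latch open with its key

## Robot

A 6-joint arm with a two-finger parallel gripper is mounted at the origin on the work surface. World frame = base frame: x ahead of the robot, y to its left, z up, the work surface at z = 0. Lengths are in m, angles in degrees, forces in N, time in s.
With the tool pointing down it reaches from about 0.4 to 0.825 m from the base axis. Payload 7 kg.
Tool frame: the origin (TCP) lies between the finger pads; the fingertips stand 25 mm ahead of it and the grasp point (between the pads) lies 6 mm ahead of it; z points along the fingers, y is the line along which they close (so a half turn about z gives the same grasp; the last joint's range is limited). The gripper opens to 88 mm and grips with 3 to 60 N. Pads are 19 mm wide; open, the fingers measure 130 mm over their backs; the gripper's body (78 mm by 193 mm) begins 47 mm behind the grasp point.
Start: joints at [83.887, 20.546, 0.682, 0, -70.136, -16.507], TCP at [0.26, 0.623, 0.252] pointing down, gripper open.
Joint ranges: [-176.03, 176.03], [-82.01, 121.73], [-58.28, 71.71], [-173.87, 95.51], [-174.79, -0.11], [-173.66, 173.66]. Speed limits (degrees/s): [136.94, 136.94, 172.46, 180, 180, 180].

## Interface

Orientations are given as [roll, pitch, yaw] about the fixed x, y, z axes, in that order (R = Rz(yaw) Ry(pitch) Rx(roll)).
In Python, from plant import ctrl, cam gives the robot as it stands (ctrl), with the cameras (cam).
- The arm moves only by the shell command python3 drive.py 'ROWS'. ROWS is a JSON object with one list for each field, all of the same length, 1 to 8, a row being the entries at one place: tx, ty, tz (the shift in fractions of the full range, 1 being 0.8 m), yaw (a turn about the tool's z in parts of the range, where 1.0 means 180 degrees), aperture (the finger opening in m); each row is the pose to reach, as a shift and turn from the pose commanded when the command began, along the tool's axes at that moment; what a row does not reach only later rows make up. A row lasts 1/8 s, in which the tool goes at most 0.0625 m and 10.7 degrees, less where a joint would pass 70% of its speed; a pose out of reach is approached as far as the arm can. The fingers move at their own pace and stop on an object; the grip force is fixed at half the most. Time passes only in rows, so rows that do not move let the fingers close. It prints the time, the measured TCP pose, the force, the opening and the grip force at its end. Input that does not fit is refused with a message, and nothing moves.
- ctrl.get_obs(): the state, without advancing time (a new reading comes with each control period).
- cam.snapshot(name): name is "scene" or "top" or "wrist"; returns a dict with "frame" (420x560x3 uint8, red, green, blue), "z_map" (420x560 float32, m along the optical axis (not along the pixel's ray), 0 where there is no reading), "fovy" (degrees; the focal length in pixels is half the picture's height over the tangent of half this angle, whatever the lens; pixels are square), "cx", "cy" (the principal point, pixels), "k1" (the pictures are not rectified: a ray, as slopes to the right and down, at radius r is drawn at 1 + k1 r^2 times it, then the intrinsics apply), "R" (3x3) and "t" (3): a world point X has camera coordinates R X + t; the wrist camera has in their place "T_tool_cam" (4x4, takes a point from camera to tool coordinates, whose origin is the TCP and whose axes are the flange's). Camera axes: x right, y down, z forward; pixel columns grow to the right and rows downward; lengths in m; the calibration is good to about 2 mm. A picture is of the moment at which its call begins: read the wrist's pose just before it.
- ctrl.close_job(): hands the job in; it is judged then, once.
The state is a dict: "clock": time; "joint_pos": joint angles; "qvel": joint speeds; "tau": joint torques, N m; "tool_pos": TCP position; "orientation": TCP orientation; "force": force on the tool from outside, world axes, zero at the start; "moment": the same for the moment, N m; "opening": finger opening in m; "gripper_force": force on a finger pad.
Only numpy, scipy, OpenCV 4.12 (cv2) and the standard library are available. Lean on these libraries where they do the work, as an engineer would, in place of code of your own. Each camera call takes 0.05 s, during which the arm holds its last target. There are 200 camera calls.

## Task

The spring-bolt lock screwed to its mounting board on the bench is being tested. Take its key out of the wooden key block, push it gently all the way home into the lock's cylinder, wiggling it past the sticky pins rather than forcing it, and then turn it a quarter turn clockwise (seen from above) so that the bolt draws in. Finish while still gripping the key and holding it turned against the spring, and leave the other things on the bench where they are.

Things in the scene. Friction and masses are not known exactly. Their poses are not given: they have to be found in the camera images.
- key: The key, upright in the block at the start. Flat steel blade 12 mm (x) by 4.5 mm (y), reaching 30 mm below the origin, tip rounded by 2 mm; steel shoulder 24 x 13 mm, 6 mm high; on it a black plastic bow 34 mm (x) by 12 mm (y), from 6 to 42 mm above the origin. Origin: middle of the shoulder's underside, z up. 40 to 85 g. Both ways round (half turn about z) fit the lock
- stand: Wooden key block fixed to the bench, 75 (x) x 55 (y) x 45 mm high, with a slot 15.5 x 8 mm along its x in the middle of its top, in which the key stands, its shoulder resting on the top. Origin: centre of the underside
- lock: Lock on its board, fixed to the bench: wooden board 170 (x) x 120 (y) x 18 mm, on it a grey case 100 x 70 mm, 30 mm high, on that a round steel collar 44 mm wide with the brass cylinder face in its middle. A brass bolt sticks out 15 mm from the case's +x end and draws in as the cylinder turns. Origin: centre of the board's underside
- keyway (a point): Middle of the keyway's mouth in the cylinder face, 56 mm above the bench; axes as the lock's. Vertical slot 13.5 mm along x, 6 mm along y (cylinder unturned), 36 mm deep, mouth edges rounded by 2 mm. The key is home when its shoulder rests on the face (key origin here). Never load the lock with more than 60 N in all through the key
- plug (a joint): Turn of the cylinder in rad, 0 at the start, growing clockwise seen from above; 1.57 is the quarter turn. A light spring (0.02 N m at 0, 0.08 N m at a quarter turn) turns it back. Hard stop at 2.1. The blade has 0.1 to 0.2 rad of play in the keyway, so the key turns that much farther than the cylinder
- clamp: Bystander: blue C-clamp lying flat, 110 x 90 mm
- bracket: Bystander: aluminium angle bracket, 60 x 40 x 60 mm high, standing on one leg between the block and the lock
- tray: Bystander: white plastic tray 140 x 200 x 35 mm
- mug: Bystander: stainless steel mug, 74 mm wide, 80 mm high
- driver: Bystander: screwdriver lying flat
- offcut: Bystander: wood offcut 120 x 50 x 22 mm
- jar: Bystander: glass jar with a steel lid, 64 mm wide, 90 mm high
- key_grip (a point): Middle of the key's bow, 24 mm above the key's origin, axes as the key's. Grip here across the 12 mm thickness (y), within 5 mm in height; 40 N is enough
- pin0: First of two sticky pins: a hidden 6 mm ball 11 mm below the keyway's mouth, standing 3 to 4 mm into the slot from the lock's +y side; it slides aside along y at 6 N and stays where pushed. The blade's tip catches on it: press with 5 to 10 N, shift the key 1 mm to and fro along the lock's y, press again, until it goes. Over 25 N ruins it. Origin: ball centre
- pin1: Second sticky pin, the same as the first, but 20 mm below the keyway's mouth and from the lock's -y side; the same force limit of 25 N. Origin: ball centre

How it is judged (in metres and radians):
On the way, in this order (a step that is already met when the one before it is completed fails the run):
1. the key is lifted clear of the block (z of key in the frame of stand above 0.078 m), for 0.1 s.
2. the key is home in the cylinder, still unturned (less than 0.5 rad) (z of key in the frame of keyway below 0.004 m and horizontal distance between key and keyway below 0.003 m and value of joint plug below 0.5 rad), for 0.1 s.
3. the cylinder is turned a quarter clockwise (value of joint plug between 1.27 and 1.87 rad), for 0.1 s.
At the end, for the whole second after the job is handed in: The cylinder is held at a quarter turn clockwise (1.57 rad, give or take 0.3) with the key home (shoulder within 4 mm of the face, 3 mm of centre, upright within 0.12 rad) and the fingers still gripping the key (all of step 3 and z of key in the frame of keyway below 0.004 m and horizontal distance between key and keyway below 0.003 m and angle between key's own z axis and vertical below 0.12 rad and contact force between the fingers and key above 2 N); the arm keeps its last pose, push and grip.
It fails at once if the key is forced: more than 60 N between key and lock (contact force between key and lock above 60 N).
It fails at once if a pin is forced: more than 25 N between the key and a pin (contact force between key and pin0 above 25 N or contact force between key and pin1 above 25 N).
It fails at once if another thing on the bench is moved more than 40 mm (distance of any of clamp, bracket, tray, mug, driver, offcut, jar from where it was at the start of the episode above 0.04 m).
It also fails if it takes over 64 s, if anything falls off the work surface, if the arm or the gripper's body presses on something with over 40 N, if the wrist force passes 120 N, or if a joint passes its speed limit or range.

## Working session

There is one attempt and no reset: what is moved stays moved. The work goes in short steps, Python scripts to look and compute and a shell command to move; the robot and the scene stay as the last step left them, time stands still between calls to the robot, and variables do not carry over. Pictures are saved under pics/ and viewed, at most 10 in all, crops included, and the job is handed in when it is done.

```bash
ls; mkdir -p pics
cat > h.py <<'E'
import numpy as np,cv2,sys
from plant import ctrl, cam
from scipy.spatial.transform import Rotation as Ro
def snap(n):
    o=ctrl.get_obs(); s=cam.snapshot(n); s['o']=o
    f=210/np.tan(np.radians(s['fovy'])/2); s['f']=f
    if 'T_tool_cam' in s:
        T=np.eye(4);T[:3,:3]=Ro.from_euler('xyz',o['orientation'],degrees=True).as_matrix();T[:3,3]=o['tool_pos']
        M=np.linalg.inv(T@np.array(s['T_tool_cam']));s['R']=M[:3,:3];s['t']=M[:3,3]
    s['R']=np.array(s['R']);s['t']=np.array(s['t'])
    np.save('pics/_%s.npy'%n,s,allow_pickle=True)
    return s
def load(n): return np.load('pics/_%s.npy'%n,allow_pickle=True).item()
def ray(s,u,v):
    K=np.array([[s['f'],0,s['cx']],[0,s['f'],s['cy']],[0,0,1.]])
    p=cv2.undistortPoints(np.array([[[u,v]]],float),K,np.array([s['k1'],0,0,0.]))[0,0]
    return np.array([p[0],p[1],1])
def atz(s,u,v,z):
    d=s['R'].T@ray(s,u,v);c=-s['R'].T@s['t'];return c+d*(z-c[2])/d[2]
def dep(s,u,v):
    return s['R'].T@(ray(s,u,v)*s['z_map'][int(v),int(u)]-s['t'])
def save(s,name,crop=None,k=1):
    im=s['frame'][:,:,::-1]
    if crop: x0,y0,x1,y1=crop;im=im[y0:y1,x0:x1]
    cv2.imwrite('pics/'+name,cv2.resize(im,None,fx=k,fy=k,interpolation=cv2.INTER_CUBIC))
E
python3 - <<'E'
from h import *
a=snap('top');b=snap('scene')
save(a,'top1.png');save(b,'scene1.png')
print(a['o'])
E
```

```text
drive.py
pics
plant.py
{'clock': 0.0, 'joint_pos': array([ 8.38875535e+01,  2.05916352e+01,  6.32915073e-01, -2.35417425e-02,
       -7.01342561e+01, -1.65083776e+01]), 'qvel': array([-0.09465917,  0.0368336 ,  0.01126949, -0.07560334, -0.07097177,
        0.03408226]), 'tau': array([-1.04899147e-03, -5.82726359e+01,  2.93049645e+01,  6.99740946e+00,
        6.91365130e-03, -1.60767645e-04]), 'tool_pos': array([0.25943901, 0.62265638, 0.2506031 ]), 'orientation': array([ 1.79904567e+02, -5.20448529e-03, -2.26288377e+01]), 'force': array([-0.02283643,  0.45382303,  0.05189254]), 'moment': array([-0.03766346, -0.02057215, -0.01448065]), 'gripper_force': 0.0, 'opening': 0.08775778454646468}
```

View pics/top1.png

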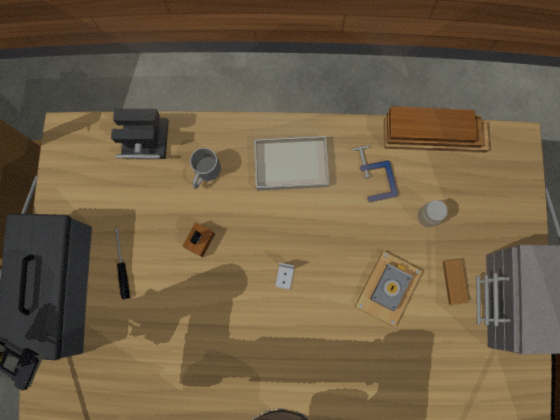

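View pics/scene1.png

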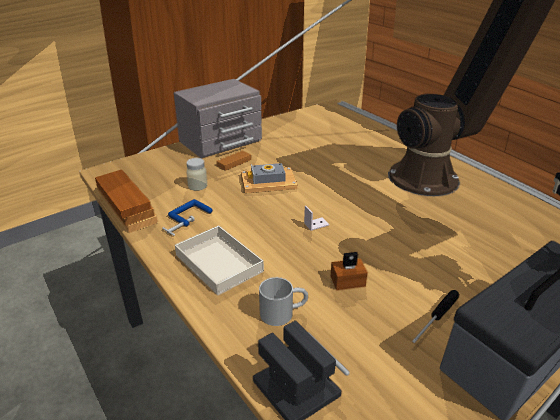

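Run:
```python
from h import *
a=load('top')
A=a['frame'][215:265,170:230];B=a['frame'][245:330,345:430]
A=cv2.resize(A,(480,400),interpolation=cv2.INTER_CUBIC);B=cv2.resize(B,(400,400),interpolation=cv2.INTER_CUBIC)
cv2.imwrite('pics/crop1.png',np.hstack([A[:,:390],B])[:,:,::-1])
for p,z in [((196,237),.075),((199,239),.045),((391.5,288),.056),((404,266),.03),((285,276),0),((280,415),0)]: print(p,atz(a,*p,z).round(4),dep(a,*p).round(4))
```

```text
(196, 237) [0.5649 0.2375 0.075 ] [0.5637 0.2357 0.0839]
(199, 239) [0.5639 0.2351 0.045 ] [0.5634 0.2344 0.0486]
(391.5, 288) [ 0.4462 -0.2772  0.056 ] [ 0.4461 -0.277   0.0574]
(404, 266) [ 0.5068 -0.3162  0.03  ] [ 0.5078 -0.3189  0.0179]
(285, 276) [0.4745 0.0026 0.    ] [0.4741 0.0025 0.0058]
(280, 415) [0.1025 0.0055 0.    ] [0.1061 0.0051 0.0171]
```

View pics/crop1.png

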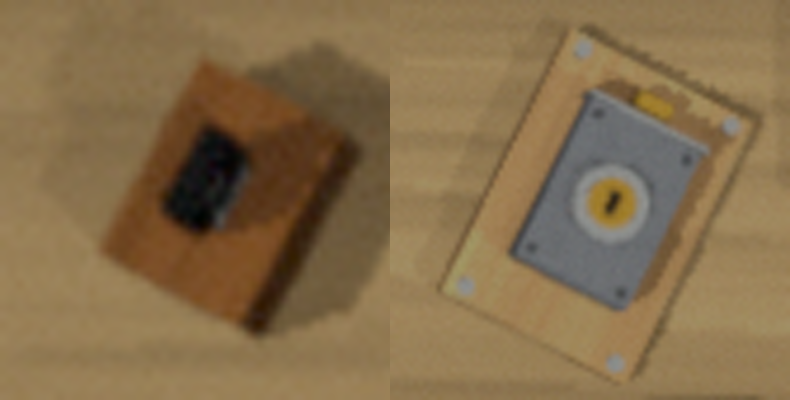

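```bash
cat >> h.py <<'E'
def shift(target,yaw,o=None):
    o=o or ctrl.get_obs();R=Ro.from_euler('xyz',o['orientation'],degrees=True).as_matrix()
    d=R.T@(np.array(target)-o['tool_pos']);t=-(yaw-o['orientation'][2]);t=(t+180)%360-180
    print('now',o['tool_pos'].round(4),o['orientation'].round(2),'F',o['force'].round(1),'shift',d.round(4),'turn',round(t,2))
E
python3 - <<'E'
from h import *
a=load('top')
for i in np.linspace(0,1,6):
    p=np.array([.26,.623,.1])*(1-i)+np.array([.564,.236,.1])*i
    c=a['R']@p+a['t'];u=a['f']*c[0]/c[2]+a['cx'];v=a['f']*c[1]/c[2]+a['cy']
    print(p,u,v,dep(a,u,v).round(3))
shift([.564,.236,.22],-29)
E
```

```text
[0.26  0.623 0.1  ] 32.02957658623666 353.3707110107701 [0.266 0.543 0.313]
[0.3208 0.5456 0.1   ] 65.28625321511646 329.31488111984515 [0.311 0.554 0.128]
[0.3816 0.4682 0.1   ] 98.12546941973599 305.5610163670567 [0.375 0.518 0.008]
[0.4424 0.3908 0.1   ] 130.55503654420883 282.1034665075738 [ 0.444  0.431 -0.   ]
[0.5032 0.3134 0.1   ] 162.5825722571863 258.93672138945635 [0.511 0.343 0.001]
[0.564 0.236 0.1  ] 194.21550651739793 236.05540663855155 [0.566 0.24  0.086]
now [0.2595 0.6227 0.2508] [ 1.7992e+02 -1.0000e-02 -2.2630e+01] F [ 0.3  0.5 -0.1] shift [0.4298 0.2397 0.0312] turn 6.37
```

The rows are not in the units I measure in: shifts go in shares of 0.8 m and turns go in shares of 180 degrees. I convert before sending: 0.43 m is 0.5375, 0.38 m is 0.475, 6.4 degrees is 0.0356.

```bash
python3 drive.py '{"tx": [0.0625,0.125,0.2,0.2625,0.3375,0.4,0.475,0.5375],"ty": [0.0375,0.075,0.1125,0.15,0.1875,0.225,0.2625,0.3],"tz": [-0.0125,-0.0125,0,0,0,0.0125,0.025,0.0375],"yaw": [0,0,0,0.0111,0.0222,0.0333,0.0356,0.0356],"aperture": [0.088,0.088,0.088,0.088,0.088,0.088,0.088,0.088]}' && python3 drive.py '{"tx": [0,0],"ty": [0,0],"tz": [0,0],"yaw": [0,0],"aperture": [0.088,0.088]}'
python3 - <<'E'
from h import *
s=snap('wrist');save(s,'w1.png');print(np.array(s['T_tool_cam']).round(3));shift([.564,.236,.22],-29)
E
```

```text
clock: 1.1
tool_pos: [0.5628, 0.2378, 0.2219]
orientation: [-180.0, 0.0, -29.0]
force: [0.2, 0.8, -0.2]
opening: 0.0875
gripper_force: 0.0
clock: 1.35
tool_pos: [0.5618, 0.2391, 0.2219]
orientation: [180.0, 0.0, -29.1]
force: [-0.0, 0.8, 0.2]
opening: 0.0874
gripper_force: 0.0
[[ 0.001 -0.968 -0.25   0.067]
 [ 1.     0.001  0.    -0.   ]
 [ 0.    -0.25   0.968 -0.132]
 [ 0.     0.     0.     1.   ]]
now [0.5615 0.2398 0.2222] [ 1.800e+02  1.000e-02 -2.901e+01] F [-0.4  0.4  0.2] shift [0.004  0.0021 0.0022] turn -0.01
```

View pics/w1.png

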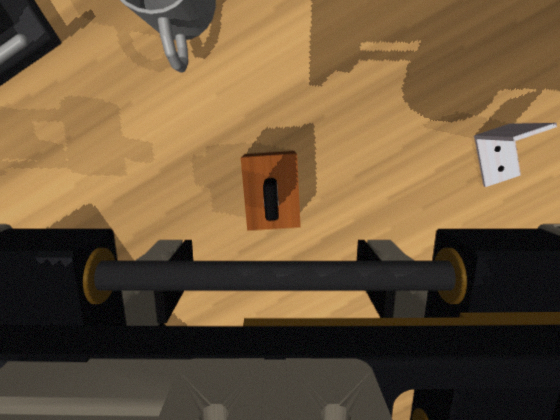

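```bash
cat >> h.py <<'E'
def cloud(s,box,z0,z1):
    x0,y0,x1,y1=box;P=[]
    for v in range(y0,y1):
        for u in range(x0,x1):
            if s['z_map'][v,u]>0:
                p=dep(s,u,v)
                if z0<p[2]<z1:P.append(p)
    return np.array(P)
def rect(P):
    (c,w,a)=cv2.minAreaRect((P[:,:2]*1000).astype(np.float32))
    print('n',len(P),'c',np.round(c,1),'size',np.round(w,1),'ang',round(a,2),'z',np.median(P[:,2]).round(4))
E
python3 - <<'E'
from h import *
s=load('wrist');save(s,'w1c.png',(230,140,320,240),6)
rect(cloud(s,(230,140,320,235),.08,.095))
rect(cloud(s,(230,140,320,235),.040,.05))
E
```

```text
n 508 c [566.9 240.4] size [12.2 33.1] ang 64.6 z 0.086
n 3491 c [566.3 240.6] size [55.1 75.5] ang 64.7 z 0.0444
```

View pics/w1c.png

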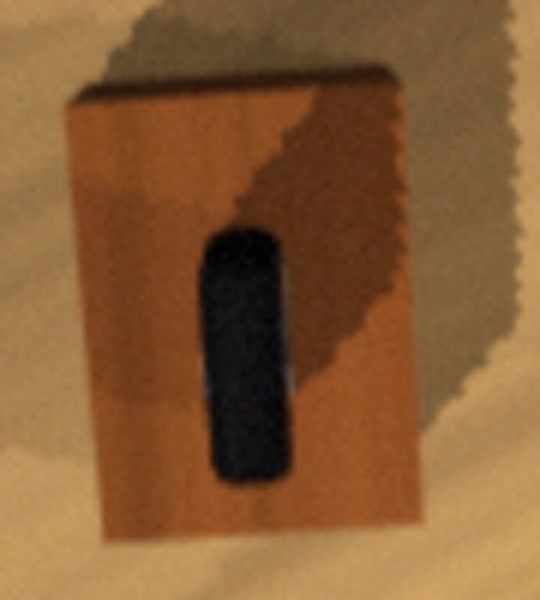

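Run:
```python
from h import *
shift([.5669,.2404,.076],-25.4)
```

```text
now [0.5615 0.2398 0.2222] [ 1.800e+02  1.000e-02 -2.901e+01] F [-0.4  0.4  0.2] shift [ 0.0044 -0.0031  0.1462] turn -3.61
```

In the tool's units: 0.146 m is 0.1825, 0.06 m is 0.075, -3.6 degrees is -0.02.

```bash
python3 drive.py '{"tx": [0.0055,0.0055,0.0055,0.0055,0.0055,0.0055,0.0055,0.0055],"ty": [-0.0039,-0.0039,-0.0039,-0.0039,-0.0039,-0.0039,-0.0039,-0.0039],"tz": [0.0375,0.075,0.1125,0.1375,0.1625,0.175,0.1825,0.1825],"yaw": [-0.02,-0.02,-0.02,-0.02,-0.02,-0.02,-0.02,-0.02],"aperture": [0.06,0.05,0.05,0.05,0.05,0.05,0.05,0.05]}'
python3 - <<'E'
from h import *
s=snap('wrist')
P=cloud(s,(150,40,420,419),.080,.092)
if len(P)>10: rect(P)
rect(cloud(s,(200,40,350,235),.040,.05))
shift([.5669,.2404,.076],-25.4);save(s,'w2.png')
E
```

```text
clock: 2.4
tool_pos: [0.567, 0.2405, 0.0764]
orientation: [-180.0, -0.0, -25.4]
force: [1.0, -1.1, 0.8]
opening: 0.0505
gripper_force: 0.0
n 1321 c [568.2 239.9] size [83.5 31.7] ang 64.75 z 0.0857
n 4947 c [588.4 230. ] size [55.3 27.4] ang 64.4 z 0.0443
now [0.5673 0.2404 0.0768] [-1.7996e+02 -2.0000e-02 -2.5390e+01] F [-0.3 -0.8 -0.2] shift [-0.0003  0.0002  0.0008] turn 0.01
```

View pics/w2.png

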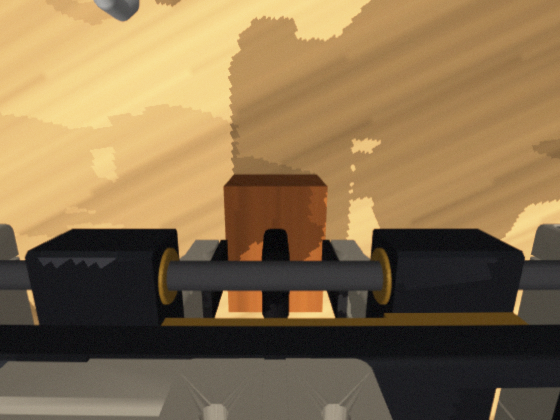

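The key bow sits at column 275, centred between the fingers (220 and 330), and the block is square to the tool, so I can close the fingers.

In the tool's units: -0.12 m is -0.15, -0.1 m is -0.125.

```bash
python3 drive.py '{"tx": [0,0,0,0,0,0,0],"ty": [0,0,0,0,0,0,0],"tz": [0,0,0,0,0,0,0],"yaw": [0,0,0,0,0,0,0],"aperture": [0.03,0.01,0.0,0.0,0.0,0.0,0.0]}'; python3 drive.py '{"tx": [0,0,0,0,0,0,0,0],"ty": [0,0,0,0,0,0,0,0],"tz": [-0.0125,-0.0313,-0.0563,-0.0875,-0.125,-0.15,-0.15,-0.15],"yaw": [0,0,0,0,0,0,0,0],"aperture": [0,0,0,0,0,0,0,0]}'
```

```text
clock: 3.32
tool_pos: [0.5672, 0.24, 0.0763]
orientation: [-180.0, -0.0, -25.4]
force: [0.4, -0.2, 1.3]
opening: 0.0119
gripper_force: 30.4
clock: 4.32
tool_pos: [0.5667, 0.2399, 0.1961]
orientation: [180.0, 0.0, -25.4]
force: [0.4, -0.7, -1.2]
opening: 0.0121
gripper_force: 30.4
```

Run:
```python
from h import *
s=snap('wrist');shift([.41,-.259,.2],-27.3)
rect(cloud(s,(262,150,290,260),.15,.23))
```

```text
now [0.5666 0.2397 0.1956] [ 1.7995e+02  4.0000e-02 -2.5430e+01] F [ 0.2  0.2 -0.1] shift [ 0.0727  0.5176 -0.004 ] turn 1.87
n 776 c [578.3 233.7] size [14.3  7.3] ang 62.34 z 0.1945
```

In the tool's units: 0.47 m is 0.5875, 0.42 m is 0.525, 2 degrees is 0.0111.

```bash
python3 drive.py '{"tx": [0.0125,0.025,0.0375,0.0438,0.0563,0.0625,0.075,0.0813],"ty": [0.075,0.15,0.225,0.3,0.375,0.45,0.525,0.5875],"tz": [0,0,0,0,0,0,0,0],"yaw": [0,0,0,0,0.0056,0.0111,0.0111,0.0111],"aperture": [0,0,0,0,0,0,0,0]}' ; python3 drive.py '{"tx": [0.0063,0.0088,0.0088,0.0088],"ty": [0.0375,0.0575,0.0575,0.0575],"tz": [0,0,0,0],"yaw": [0,0,0,0],"aperture": [0,0,0,0]}'
python3 - <<'E'
from h import *
s=snap('wrist');save(s,'w3.png');shift([.446,-.277,.2],-27.3)
rect(cloud(s,(140,30,420,235),.051,.062))
rect(cloud(s,(140,30,420,235),.046,.0495))
E
```

```text
clock: 5.38
tool_pos: [0.4228, -0.2142, 0.1957]
orientation: [180.0, 0.1, -27.4]
force: [-0.2, 0.3, -0.7]
opening: 0.0116
gripper_force: 30.4
clock: 5.88
tool_pos: [0.4093, -0.2559, 0.196]
orientation: [-180.0, 0.0, -27.4]
force: [-0.0, -0.3, -0.6]
opening: 0.0119
gripper_force: 30.4
now [ 0.4094 -0.2557  0.1961] [-1.800e+02  1.000e-02 -2.737e+01] F [-0.6  0.6 -0.6] shift [ 0.0423  0.0021 -0.0039] turn -0.07
n 2256 c [ 462.6 -285. ] size [73.6 74.9] ang 63.7 z 0.0546
n 6961 c [ 449.6 -278.6] size [ 73.  103.2] ang 63.85 z 0.0474
```

View pics/w3.png

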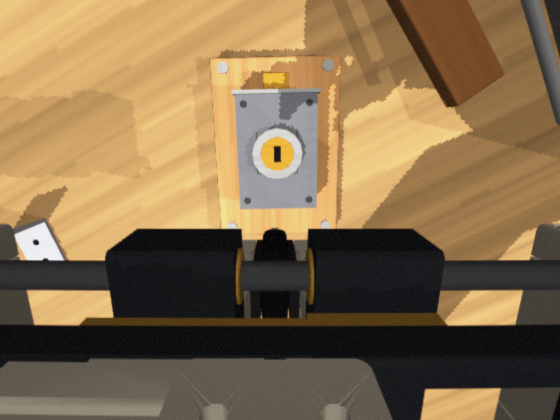

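In the tool's units: 0.036 m is 0.045, 0.025 m is 0.0313, -1.2 degrees is -0.0067.

```bash
python3 drive.py '{"tx": [0.0125,0.0313,0.045,0.045,0.045,0.045],"ty": [0,0.0013,0.0013,0.0013,0.0013,0.0013],"tz": [0,0.0025,0.0063,0.0063,0.0063,0.0063],"yaw": [0,-0.0056,-0.0067,-0.0067,-0.0067,-0.0067],"aperture": [0,0,0,0,0,0]}'
cat > m.py <<'E'
from h import *
s=snap('wrist');save(s,'w4.png',(200,110,360,235),5)
rect(cloud(s,(140,30,420,232),.0445,.0495))
P=cloud(s,(200,110,360,228),.052,.062)
print('collar',len(P),P[:,:2].mean(0).round(4),P.min(0).round(4),P.max(0).round(4))
hsv=cv2.cvtColor(s['frame'],cv2.COLOR_RGB2HSV);
m=((hsv[:,:,0]>15)&(hsv[:,:,0]<32)&(hsv[:,:,1]>190)).astype(np.uint8);m[:150]=0;m[232:]=0;m[:,:230]=0;m[:,325:]=0
cs,_=cv2.findContours(m,cv2.RETR_EXTERNAL,cv2.CHAIN_APPROX_NONE);c=max(cs,key=cv2.contourArea);e=cv2.fitEllipse(cv2.convexHull(c));print('ellipse',e)
shift(atz(s,*e[0],.056),-26.2,s['o']);print(atz(s,*e[0],.056))
E
python3 m.py
```

```text
clock: 6.68
tool_pos: [0.4403, -0.2739, 0.1913]
orientation: [-180.0, 0.0, -26.2]
force: [0.5, -0.1, 0.0]
opening: 0.0121
gripper_force: 30.4
n 5418 c [ 455.9 -282.2] size [70.2 86.5] ang 63.9 z 0.0474
collar 1947 [ 0.4504 -0.2793] [ 0.4269 -0.3285  0.052 ] [ 0.5116 -0.2569  0.0577]
ellipse ((277.259765625, 206.25543212890625), (3.29670786857605, 7.525449275970459), 129.401611328125)
now [ 0.4403 -0.2739  0.1913] [-180.      0.    -26.23] F [ 0.5 -0.1  0. ] shift [0.0006 0.0023 0.1353] turn -0.03
[ 0.43980036 -0.27615329  0.056     ]
```

View pics/w4.png

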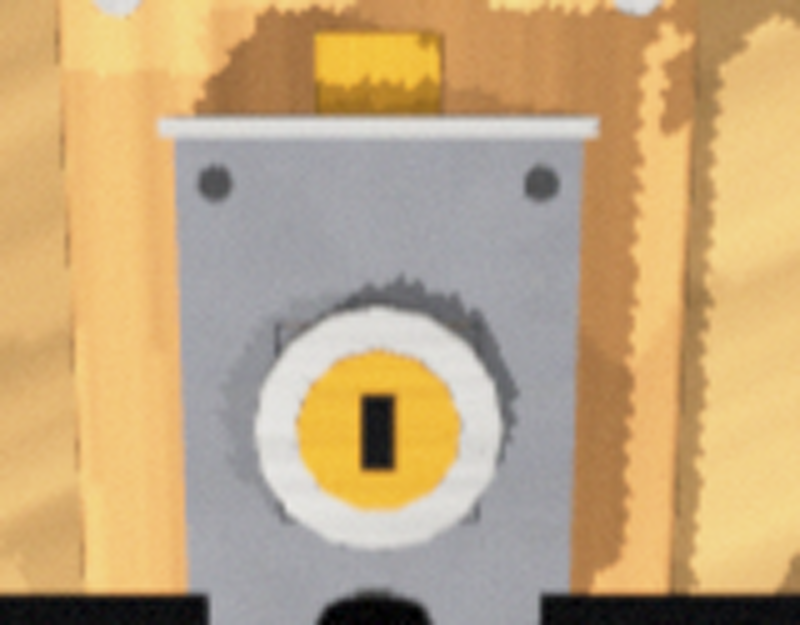

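Run:
```python
from h import *
s=load('wrist')
u,v=(379)/5-.4+200,431.5/5-.4+110
for z in (.056,.0548): p=atz(s,u,v,z);shift([p[0],p[1],.18],-26.1,s['o']);print(p.round(4))
P=cloud(s,(245,170,305,222),.0515,.062);c,r=cv2.minEnclosingCircle((P[:,:2]*1000).astype(np.float32));print(c,r)
```

```text
now [ 0.4403 -0.2739  0.1913] [-180.      0.    -26.23] F [ 0.5 -0.1  0. ] shift [0.0098 0.0006 0.0113] turn -0.13
[ 0.4488 -0.2788  0.056 ]
now [ 0.4403 -0.2739  0.1913] [-180.      0.    -26.23] F [ 0.5 -0.1  0. ] shift [0.0095 0.0006 0.0113] turn -0.13
[ 0.4486 -0.2787  0.0548]
(448.5626525878906, -278.3740539550781) 21.858135223388672
```

```bash
python3 drive.py '{"tx": [0.0063,0.012,0.012,0.012,0.012,0.012],"ty": [0.0006,0.0006,0.0006,0.0006,0.0006,0.0006],"tz": [0.0188,0.0438,0.0688,0.0838,0.0875,0.0875],"yaw": [0,0,0,0,0,0],"aperture": [0,0,0,0,0,0]}'; python3 drive.py '{"tx": [0,0,0,0],"ty": [0,0,0,0],"tz": [0.0013,0.0025,0.0038,0.0038],"yaw": [0,0,0,0],"aperture": [0,0,0,0]}';python3 - <<'E'
from h import *
shift([.4486,-.2786,.08],-26.1)
E
```

```text
clock: 7.48
tool_pos: [0.4492, -0.2787, 0.1214]
orientation: [180.0, -0.0, -26.2]
force: [1.0, 0.3, -0.5]
opening: 0.0121
gripper_force: 30.4
clock: 7.98
tool_pos: [0.449, -0.2786, 0.1183]
orientation: [-180.0, -0.0, -26.2]
force: [0.3, -0.0, -0.4]
opening: 0.0119
gripper_force: 30.4
now [ 0.449  -0.2786  0.1183] [-180.     -0.    -26.22] F [ 0.3 -0.  -0.4] shift [-0.0003  0.0002  0.0383] turn -0.12
```

In the tool's units: 0.002 m is 0.0025, 0.001 m is 0.0013.

```bash
for i in 1; do python3 drive.py '{"tx": [-0.0003,-0.0004,-0.0004],"ty": [0.0001,0.0001,0.0001],"tz": [0.0013,0.0025,0.0025],"yaw": [0,0,0],"aperture": [0,0,0]}'; python3 drive.py '{"tx": [0,0,0],"ty": [0,0,0],"tz": [0.0013,0.0019,0.0019],"yaw": [0,0,0],"aperture": [0,0,0]}'; done
```

```text
clock: 8.35
tool_pos: [0.4486, -0.2786, 0.1161]
orientation: [180.0, 0.0, -26.2]
force: [0.2, 0.6, -0.3]
opening: 0.0117
gripper_force: 30.4
clock: 8.72
tool_pos: [0.4487, -0.2786, 0.1147]
orientation: [180.0, 0.0, -26.2]
force: [-0.3, -0.1, -1.1]
opening: 0.012
gripper_force: 30.4
```

In the tool's units: 0.003 m is 0.0038, 0.002 m is 0.0025.

```bash
python3 drive.py '{"tx": [0,0,0,0],"ty": [0,0,0,0],"tz": [0.0013,0.0025,0.0038,0.0038],"yaw": [0,0,0,0],"aperture": [0,0,0,0]}'; python3 drive.py '{"tx": [0,0,0],"ty": [0,0,0],"tz": [0.0013,0.0019,0.0019],"yaw": [0,0,0],"aperture": [0,0,0]}'; python3 drive.py '{"tx": [0,0],"ty": [0,0],"tz": [0.0013,0.0013],"yaw": [0,0],"aperture": [0,0]}'
```

```text
clock: 9.22
tool_pos: [0.4486, -0.2786, 0.1117]
orientation: [180.0, 0.0, -26.2]
force: [0.0, -0.9, -0.4]
opening: 0.0116
gripper_force: 30.4
clock: 9.6
tool_pos: [0.4486, -0.2786, 0.1102]
orientation: [-180.0, 0.0, -26.2]
force: [-0.1, 0.8, -0.8]
opening: 0.012
gripper_force: 30.4
clock: 9.85
tool_pos: [0.4486, -0.2786, 0.1092]
orientation: [180.0, 0.0, -26.2]
force: [-0.1, 0.2, -1.1]
opening: 0.0119
gripper_force: 30.4
```

In the tool's units: 0.001 m is 0.0013, 0.0005 m is 0.0006.

```bash
python3 drive.py '{"tx": [0,0],"ty": [0,0],"tz": [0.0006,0.0013],"yaw": [0,0],"aperture": [0,0]}'; python3 drive.py '{"tx": [0,0],"ty": [0,0],"tz": [0.0006,0.0006],"yaw": [0,0],"aperture": [0,0]}'
```

```text
clock: 10.1
tool_pos: [0.4488, -0.2787, 0.1085]
orientation: [180.0, -0.0, -26.2]
force: [0.6, 0.4, 3.0]
opening: 0.0117
gripper_force: 30.4
clock: 10.35
tool_pos: [0.4489, -0.2788, 0.1082]
orientation: [180.0, -0.0, -26.2]
force: [-1.4, 0.1, 5.3]
opening: 0.012
gripper_force: 30.5
```

In the tool's units: -0.001 m is -0.0013, -0.0005 m is -0.0006.

```bash
python3 drive.py '{"tx": [0,0,0,0,0],"ty": [-0.0006,-0.0013,0,0.0013,0],"tz": [0.0003,0.0003,0.0003,0.0003,0.0003],"yaw": [0,0,0,0,0],"aperture": [0,0,0,0,0]}';  python3 drive.py '{"tx": [0,0],"ty": [-0.0006,-0.0013],"tz": [0.0003,0.0003],"yaw": [0,0],"aperture": [0,0]}'
```

```text
clock: 10.98
tool_pos: [0.4487, -0.279, 0.1078]
orientation: [180.0, -0.0, -26.2]
force: [-2.5, -4.5, 4.0]
opening: 0.0117
gripper_force: 30.4
clock: 11.22
tool_pos: [0.449, -0.2783, 0.1077]
orientation: [179.9, -0.0, -26.2]
force: [-1.9, -5.1, 5.4]
opening: 0.012
gripper_force: 30.5
```

In the tool's units: 0.002 m is 0.0025, 0.001 m is 0.0013.

```bash
python3 drive.py '{"tx": [0,0,0,0,0],"ty": [0.0013,0.0025,0.0013,0,0.0013],"tz": [0.0003,0.0004,0.0005,0.0006,0.0006],"yaw": [0,0,0,0,0],"aperture": [0,0,0,0,0]}';  python3 drive.py '{"tx": [0,0,0,0],"ty": [-0.0013,0,0.0013,0],"tz": [0.0004,0.0004,0.0005,0.0006],"yaw": [0,0,0,0],"aperture": [0,0,0,0]}'
```

```text
clock: 11.85
tool_pos: [0.4488, -0.2786, 0.1069]
orientation: [180.0, -0.0, -26.2]
force: [-0.5, -2.5, 1.8]
opening: 0.0118
gripper_force: 30.4
clock: 12.35
tool_pos: [0.4484, -0.2785, 0.106]
orientation: [180.0, 0.0, -26.2]
force: [-0.0, -5.1, -1.2]
opening: 0.0117
gripper_force: 30.4
```

In the tool's units: 0.001 m is 0.0013, 0.0005 m is 0.0006.

```bash
python3 drive.py '{"tx": [0,0,0],"ty": [0,0,0],"tz": [0.0006,0.0013,0.0013],"yaw": [0,0,0],"aperture": [0,0,0]}';  python3 drive.py '{"tx": [0,0,0],"ty": [0,0,0],"tz": [0.0013,0.0019,0.0019],"yaw": [0,0,0],"aperture": [0,0,0]}'; python3 drive.py '{"tx": [0,0,0],"ty": [0,0,0],"tz": [0.0013,0.0019,0.0019],"yaw": [0,0,0],"aperture": [0,0,0]}'
```

```text
clock: 12.72
tool_pos: [0.4484, -0.2787, 0.1053]
orientation: [180.0, 0.0, -26.2]
force: [-1.3, -3.8, -0.4]
opening: 0.0119
gripper_force: 30.4
clock: 13.1
tool_pos: [0.4483, -0.2788, 0.1037]
orientation: [180.0, 0.0, -26.2]
force: [-2.0, -5.6, 0.4]
opening: 0.0119
gripper_force: 30.4
clock: 13.48
tool_pos: [0.4484, -0.2788, 0.1021]
orientation: [180.0, 0.0, -26.2]
force: [-0.5, -5.4, -0.9]
opening: 0.012
gripper_force: 30.4
```

In the tool's units: 0.001 m is 0.0013, 0.0003 m is 0.0004.

```bash
python3 drive.py '{"tx": [0,0],"ty": [0.0004,0.0004],"tz": [0.0013,0.0013],"yaw": [0,0],"aperture": [0,0]}';  python3 drive.py '{"tx": [0,0,0],"ty": [0,0,0],"tz": [0.0006,0.0013,0.0013],"yaw": [0,0,0],"aperture": [0,0,0]}'; python3 drive.py '{"tx": [0,0],"ty": [0,0],"tz": [0.0006,0.0006],"yaw": [0,0],"aperture": [0,0]}'
```

```text
clock: 13.72
tool_pos: [0.4483, -0.2788, 0.101]
orientation: [180.0, 0.0, -26.2]
force: [-1.3, -4.5, -2.8]
opening: 0.0121
gripper_force: 30.4
clock: 14.1
tool_pos: [0.4484, -0.2788, 0.1003]
orientation: [180.0, 0.0, -26.2]
force: [-1.9, -4.2, -0.8]
opening: 0.0122
gripper_force: 30.4
clock: 14.35
tool_pos: [0.4485, -0.2789, 0.0999]
orientation: [180.0, 0.0, -26.2]
force: [-2.4, -5.6, 1.0]
opening: 0.0116
gripper_force: 30.4
```

In the tool's units: 0.0005 m is 0.0006.

```bash
python3 drive.py '{"tx": [0,0],"ty": [0,0],"tz": [0.0006,0.0006],"yaw": [0,0],"aperture": [0,0]}'; python3 drive.py '{"tx": [0,0],"ty": [0,0],"tz": [0.0005,0.0005],"yaw": [0,0],"aperture": [0,0]}'; python3 drive.py '{"tx": [0,0,0,0,0],"ty": [0.0006,0.0013,0,-0.0013,0],"tz": [0.0003,0.0003,0.0003,0.0003,0.0004],"yaw": [0,0,0,0,0],"aperture": [0,0,0,0,0]}';  python3 drive.py '{"tx": [0,0,0,0],"ty": [0.0013,0,-0.0013,0],"tz": [0.0004,0.0004,0.0005,0.0005],"yaw": [0,0,0,0],"aperture": [0,0,0,0]}'
```

```text
clock: 14.6
tool_pos: [0.4485, -0.2789, 0.0994]
orientation: [180.0, -0.0, -26.2]
force: [-3.3, -3.6, 2.6]
opening: 0.0122
gripper_force: 30.4
clock: 14.85
tool_pos: [0.4487, -0.2789, 0.0991]
orientation: [-180.0, -0.0, -26.2]
force: [-1.9, -4.3, 2.2]
opening: 0.0122
gripper_force: 30.4
clock: 15.48
tool_pos: [0.449, -0.2785, 0.0986]
orientation: [-180.0, -0.0, -26.2]
force: [0.3, 2.2, 2.2]
opening: 0.0121
gripper_force: 30.4
clock: 15.98
tool_pos: [0.449, -0.2786, 0.0982]
orientation: [-180.0, -0.0, -26.2]
force: [2.4, 4.3, 2.6]
opening: 0.0119
gripper_force: 30.4
```

In the tool's units: -0.001 m is -0.0013, 0.0006 m is 0.0008.

```bash
python3 drive.py '{"tx": [0,0,0,0],"ty": [0.0013,0,-0.0013,0],"tz": [0.0004,0.0005,0.0006,0.0008],"yaw": [0,0,0,0],"aperture": [0,0,0,0]}'; python3 drive.py '{"tx": [0,0,0,0],"ty": [0.0013,0,-0.0013,0],"tz": [0.0004,0.0005,0.0006,0.0009],"yaw": [0,0,0,0],"aperture": [0,0,0,0]}'; python3 drive.py '{"tx": [0,0,0],"ty": [0,0,0],"tz": [0.0006,0.0013,0.0013],"yaw": [0,0,0],"aperture": [0,0,0]}'
```

```text
clock: 16.48
tool_pos: [0.4488, -0.2788, 0.0976]
orientation: [-180.0, -0.0, -26.2]
force: [2.3, 4.9, 2.2]
opening: 0.0119
gripper_force: 30.4
clock: 16.98
tool_pos: [0.4485, -0.2787, 0.0968]
orientation: [-180.0, 0.0, -26.2]
force: [2.3, 4.7, 2.4]
opening: 0.0119
gripper_force: 30.4
clock: 17.35
tool_pos: [0.4487, -0.2786, 0.0958]
orientation: [-180.0, -0.0, -26.2]
force: [3.5, 4.7, 0.9]
opening: 0.0119
gripper_force: 30.4
```

```bash
python3 drive.py '{"tx": [0,0,0],"ty": [0,0,0],"tz": [0.0013,0.0025,0.0025],"yaw": [0,0,0],"aperture": [0,0,0]}'; python3 drive.py '{"tx": [0,0,0,0],"ty": [0,0,0,0],"tz": [0.0013,0.0025,0.0038,0.0038],"yaw": [0,0,0,0],"aperture": [0,0,0,0]}'; python3 drive.py '{"tx": [0,0,0],"ty": [0,0,0],"tz": [0.0006,0.0019,0.0019],"yaw": [0,0,0],"aperture": [0,0,0]}';python3 drive.py '{"tx": [0,0,0],"ty": [0,0,0],"tz": [0.0006,0.0013,0.0013],"yaw": [0,0,0],"aperture": [0,0,0]}'
```

```text
clock: 17.73
tool_pos: [0.4486, -0.2786, 0.0935]
orientation: [-180.0, 0.0, -26.2]
force: [3.5, 3.6, -2.5]
opening: 0.0118
gripper_force: 30.4
clock: 18.23
tool_pos: [0.4485, -0.2786, 0.0906]
orientation: [-180.0, 0.0, -26.2]
force: [3.0, 3.7, -1.7]
opening: 0.0121
gripper_force: 30.4
clock: 18.6
tool_pos: [0.4485, -0.2786, 0.0891]
orientation: [-180.0, 0.0, -26.2]
force: [3.2, 3.9, -2.9]
opening: 0.0115
gripper_force: 30.4
clock: 18.98
tool_pos: [0.4486, -0.2787, 0.0882]
orientation: [-180.0, 0.0, -26.2]
force: [3.5, 4.4, -1.1]
opening: 0.0117
gripper_force: 30.4
```

In the tool's units: 0.001 m is 0.0013, 0.0005 m is 0.0006.

```bash
python3 drive.py '{"tx": [0,0,0],"ty": [0,0,0],"tz": [0.0006,0.0013,0.0013],"yaw": [0,0,0],"aperture": [0,0,0]}'; python3 drive.py '{"tx": [0,0],"ty": [0,0],"tz": [0.0006,0.0006],"yaw": [0,0],"aperture": [0,0]}'
```

```text
clock: 19.35
tool_pos: [0.4486, -0.2787, 0.0873]
orientation: [-180.0, 0.0, -26.2]
force: [3.0, 3.8, 0.9]
opening: 0.0116
gripper_force: 30.4
clock: 19.6
tool_pos: [0.4487, -0.2787, 0.0872]
orientation: [-180.0, -0.0, -26.2]
force: [1.8, 5.0, 5.4]
opening: 0.0119
gripper_force: 30.4
```

In the tool's units: 30 degrees is 0.1667.

```bash
python3 drive.py '{"tx": [0,0,0,0,0,0],"ty": [0,0,0,0,0,0],"tz": [0,0,0,0,0,0],"yaw": [0.0333,0.0667,0.1,0.1333,0.1667,0.1667],"aperture": [0,0,0,0,0,0]}'
python3 - <<'E'
from plant import ctrl, cam
o=ctrl.get_obs();print(o['force'],o['moment'],o['joint_pos'])
E
```

```text
clock: 20.35
tool_pos: [0.4486, -0.2791, 0.0872]
orientation: [180.0, -0.0, -56.2]
force: [1.5, 2.5, 4.1]
opening: 0.0117
gripper_force: 30.5
[1.474633   2.46698286 4.13333386] [ 0.99583209 -0.63657678 -0.01026214] [-1.05817964e+01  1.65933754e+01 -2.97064403e+01  2.94795489e-02
 -4.36888453e+01  4.43945206e+01]
```

In the tool's units: 48 degrees is 0.2667.

```bash
python3 drive.py '{"tx": [0,0,0,0,0,0,0],"ty": [0,0,0,0,0,0,0],"tz": [0,0,0,0,0,0,0],"yaw": [0.0444,0.0889,0.1333,0.1778,0.2222,0.2667,0.2667],"aperture": [0,0,0,0,0,0,0]}'; python3 drive.py '{"tx": [0,0,0,0,0],"ty": [0,0,0,0,0],"tz": [0,0,0,0,0],"yaw": [0.0389,0.0778,0.1111,0.1111,0.1111],"aperture": [0,0,0,0,0]}'
python3 - <<'E'
from h import *
o=ctrl.get_obs();print(o['force'],o['moment'])
s=snap('wrist');t=snap('top')
A=s['frame'];B=cv2.resize(t['frame'][245:330,345:430],(240,240),interpolation=cv2.INTER_CUBIC)
C=np.zeros((420,800,3),np.uint8);C[:,:560]=A;C[:240,560:]=B;cv2.imwrite('pics/end.png',C[:,:,::-1])
E
```

```text
clock: 21.22
tool_pos: [0.4483, -0.2791, 0.0872]
orientation: [180.0, -0.0, -104.2]
force: [-0.4, 2.6, 5.9]
opening: 0.0117
gripper_force: 30.5
clock: 21.85
tool_pos: [0.4482, -0.2791, 0.0872]
orientation: [180.0, -0.0, -124.0]
force: [0.2, 1.4, 5.8]
opening: 0.0121
gripper_force: 30.5
[0.23025365 1.35888506 5.78023496] [ 0.96764015 -0.16184557  0.13469343]
```

View pics/end.png

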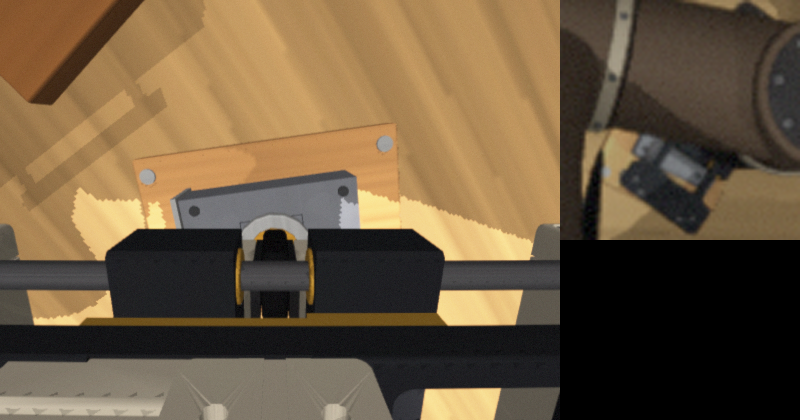

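```bash
python3 drive.py '{"tx": [0,0,0],"ty": [0,0,0],"tz": [0,0,0],"yaw": [0,0,0],"aperture": [0,0,0]}'; python3 -c "
from plant import ctrl, cam
print(ctrl.close_job())"
```

```text
clock: 22.32
tool_pos: [0.4482, -0.2791, 0.0872]
orientation: [180.0, -0.0, -124.0]
force: [-0.5, 2.5, 5.9]
opening: 0.0118
gripper_force: 30.5
the job is handed in; nothing more can be done
None
```

I handed the job in at about 22 s, and no verdict came back. The key is home in the cylinder (wrist force never read above about 8 N) and turned 98° clockwise, so after the blade's play the cylinder should be at about 1.5 to 1.6 rad. The fingers still grip the key at 30 N. The bolt was hidden in the last pictures, so I did not see it draw in.

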